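Preset the curing timer on its two click wheels and start it

ROBOT

A 6-joint arm with a two-finger parallel gripper is mounted at the origin on the work surface. World frame = base frame: x ahead of the robot, y to its left, z up, the work surface at z = 0. Lengths are in m, angles in rad, forces in N, time in s.
With the tool pointing down it reaches from about 0.35 to 0.975 m from the base axis. Payload 7.1 kg.
Tool frame: the origin (TCP) lies on the centre line of the jaws, within the pads' length; the fingertips stand 8 mm ahead of it and the grasp point (between the pads) lies 11 mm behind it (bot.tcp_to_tips is the distance from the TCP to the fingertips, in m); z points along the fingers, x is the direction in which the jaws open and shut, and the axes are right-handed (so a half turn about z gives the same grasp; the last joint's range is limited). The gripper opens to 88 mm and grips with 3 to 60 N. Pads are 20 mm wide; open, the fingers measure 115 mm over their backs; the gripper's body (75 mm by 178 mm) begins 61 mm behind the grasp point.
Start: joints at [1.11, 0.423, 1.63, -0, 1.089, -0.019], TCP at [0.267, 0.565, 0.231] pointing down, gripper open.
Joint ranges: [-3, 3], [-0.9, 2.11], [0.09, 2.58], [-1.31, 4.45], [0.11, 2.69], [-2.54, 2.54]. Speed limits (rad/s): [2.39, 2.39, 3.01, 3.14, 3.14, 3.14].

INTERFACE

Orientations are given as a rotation vector (axis times angle).
In Python, from workcell import bot gives the robot as it stands.
- The arm moves only by the shell command python3 -m pendant 'ROWS' [FORCE]. ROWS is JSON, a list of rows, each an object of numbers: "dx", "dy", "dz": the shift along the tool's x, y, z in mm; "wx", "wy", "wz": the turn, a rotation vector about the tool's x, y, z in rad; "claw": the opening, from 0 (shut) to 1 (fully open). A call has 1 to 8 rows; each row shifts and turns the pose as measured when the row begins, along the tool's axes as they then stand; what a row does not reach is not made up. A row lasts 1/10 s, in which the tool goes at most 50 mm and 8.59 degrees, less where a joint would pass 70% of its speed; a pose out of reach is approached as far as the arm can. A call is refused whole if a number of a shift passes 50 or a number of a turn 0.15, either way. A call with a gripper value outside its range is refused whole. The fingers move at their own pace and stop on an object; FORCE is the grip in N (left out, the last holds). Time passes only in rows, so rows that do not move let the fingers close. It gives the time, the measured TCP pose, the force and the opening at its end, in the units of the state.
- bot.state(): the state, without advancing time (a new reading comes with each control period).
- bot.grab_frame(name): name is "side" or "top" or "wrist"; returns a dict with "color" (384x512x3 uint8, red, green, blue), "intrinsics" (3x3 intrinsics, pixels), "position" and "orientation" of the camera in the world. Camera axes: x right, y down, z forward; pixel columns grow to the right and rows downward; lengths in m; the calibration is good to about 2 mm. The wrist camera is an equidistant fisheye: a pixel r from the principal point sees the ray r / f radians off the axis. A picture is of the moment at which its call begins. There is no depth.
- bot.sign_off(): hands the job in, once; it reports no verdict.
The state is a dict: "time": time; "joint_pos": joint angles; "qd": joint speeds; "tau": joint torques, N m; "tool_pos": TCP position; "tcp_rot": TCP orientation; "force": force on the tool from outside, world axes, zero at the start; "torque": the same for the moment, N m; "opening": opening from 0.0 (shut) to 1.0 (fully open).
Only numpy, scipy, OpenCV 4.12 (cv2) and the standard library are available. Lean on these libraries where they do the work, as an engineer would, in place of code of your own. Each camera call takes 0.05 s, during which the arm holds its last target. There are 200 camera calls.

TASK

On the grey timer, roll the left thumbwheel to position 2 and the right thumbwheel to position 4 (counting the five ticks from the robot's side), each resting in its click, then press the round start button fully down and let go. Roll the sprung wheels with a light fingertip, never pushing on them with more than 15 N, do not press the button before the code is set, and leave the dish, acrylic box and spatula where they are.

Things in the scene. Friction and masses are not known exactly. Their poses are not given: they have to be found in the camera images.
- timer: Grey timer box fixed to the shelf, 120 x 190 x 65 mm (x, y, z); origin at the centre of its underside, x away from its robot side, y to its left, z up. Two black ribbed thumbwheels on one axle line along y rise through its top at y = 50 mm (left) and 0 (right); the start button is at y = -58 mm. The wheels are turned only by friction: press a fingertip on the rim's top and drag along x.
- left_hub (a point): Nominal centre of the left wheel, 55 mm above the underside. Left (+y) of each wheel, 16 to 26 mm from its middle, a white half disc (23 mm radius) carries five dark ticks 30 degrees apart: tick 1 leans 60 degrees to the robot's side (-x), 3 is upright, 5 leans 60 degrees away (+x). A raised white ridge 2 mm high across the wheel's rim shows its position.
- left_rim (a point): Nominal top of the left wheel's rim (64 mm diameter, 26 mm wide), 87 mm above the underside, mid wheel. The wheel hangs on a spring: its real top lies anywhere up to 5 mm above or below this fixed point and must be found by touch. Pressed, it yields 1 mm per 5 N, 6 mm at most. A fingertip slips on it under about 4 N of pressure; over 15 N is too much.
- right_rim (a point): The same nominal point of the right wheel, built alike, with its own height error of up to 5 mm. On both wheels one position is 16.8 mm of rim. A drag of 9 to 20 mm from a click, then lifting, drops the wheel into the next click; lifted sooner it springs back.
- left_wheel (a joint): Angle of the left wheel, rad. 0 = ridge upright at tick 3; grows as the rim top moves away from the robot's side (+x of the timer). Positions 1 to 5 are -1.047, -0.524, 0, 0.524, 1.047, held by clicks. Position 2 is wanted.
- right_wheel (a joint): Angle of the right wheel, rad, same sense and positions as the left. Position 4 (0.524) is wanted.
- start_button_top (a point): Centre of the top face of the black round start button, 28 mm in diameter; it is pressed straight down.
- start_button (a joint): Travel of the start button, m: 0 up, 0.006 fully down (about 5 N); it springs back up.
- dish: Loose cobalt ceramic dish, 110 mm wide, 40 mm high, origin under its centre. Bystander.
- acrylic_box: Loose round clear acrylic box with shut hinged lid, 72 mm wide, 36 mm high, origin under its centre. Bystander.
- spatula: Loose yellow plastic spatula, 220 mm long, lying behind the timer. Bystander.
There are look-alikes about, which are no part of the job. Of the things that look like the timer, take the one that is farthest to the robot's right at the start.

How it is judged:
On the way, in this order (a step that is already met when the one before it is completed fails the run):
1. left wheel in position 2 and right wheel in position 4, finger off both wheels (value of joint left_wheel between -0.67 and -0.37 rad and value of joint right_wheel between 0.37 and 0.67 rad and contact force between each of left_wheel, right_wheel and the fingers below 0.5 N), for 0.2 s.
2. start button pressed fully down (value of joint start_button above 0.005 m), for 0.05 s.
At the end, for the whole second after the job is handed in: Left wheel within 0.15 rad of position 2 (-0.52 rad), right wheel within 0.15 rad of position 4 (0.52 rad), start button sprung back up (under 1.5 mm), nothing touched (value of joint left_wheel between -0.67 and -0.37 rad and value of joint right_wheel between 0.37 and 0.67 rad and value of joint start_button below 0.0015 m).
It fails at once if the robot presses the left wheel with more than 15 N (contact force between left_wheel and the fingers above 15 N or contact force between left_wheel and the arm above 15 N).
It fails at once if the robot presses the right wheel with more than 15 N (contact force between right_wheel and the fingers above 15 N or contact force between right_wheel and the arm above 15 N).
It fails at once if start button pressed while the wheels do not show the code (value of joint start_button above 0.003 m and not (value of joint left_wheel between -0.67 and -0.37 rad and value of joint right_wheel between 0.37 and 0.67 rad)).
It fails at once if dish, acrylic box or spatula moved more than 20 mm (distance of any of dish, acrylic_box, spatula from where it was at the start of the episode above 0.02 m).
It also fails if it takes over 58 s, if anything falls off the work surface, if the arm or the gripper's body presses on something with over 40 N, if the wrist force passes 120 N, or if a joint passes its speed limit or range.

## Working session

There is one attempt and no reset: what is moved stays moved. The work goes in short steps, Python scripts to look and compute and a shell command to move; the robot and the scene stay as the last step left them, time stands still between calls to the robot, and variables do not carry over. Pictures are saved under pics/ and viewed, about 8 in all and at most 12, crops included, and the job is handed in when it is done.

```bash
mkdir -p pics; python3 - <<'E'
from workcell import bot
import cv2, pickle,numpy as np
d={}
for n in("top","side"):
    f=bot.grab_frame(n); d[n]=f
    cv2.imwrite(f"pics/{n}0.png",f["color"][:,:,::-1]); print(n,np.round(f["position"],3),np.round(f["orientation"],3),f["intrinsics"])
pickle.dump(d,open("f0.pkl","wb")); print(bot.state())
E
```

```text
top [0.396 0.098 1.007] [-2.225  2.174 -0.105] [[360.26547343   0.         259.79872009]
 [  0.         360.26547343 190.58509501]
 [  0.           0.           1.        ]]
side [ 0.085 -0.67   0.97 ] [-2.335  0.497 -0.212] [[432.88706214   0.         252.6926003 ]
 [  0.         432.88706214 190.21724284]
 [  0.           0.           1.        ]]
{'time': 0.1, 'joint_pos': array([ 1.11001130e+00,  4.23813390e-01,  1.63056195e+00,  1.70600134e-05,
        1.08862691e+00, -1.89927559e-02]), 'qd': array([-5.36788540e-04, -2.60320674e-03, -3.24839777e-03,  5.23418026e-04,
        9.16251475e-05,  2.05335105e-04]), 'tau': array([-5.53307327e-04, -5.45612633e+01, -2.74322605e+01,  6.44558645e-02,
        1.88161817e-02, -2.59599881e-05]), 'tool_pos': array([0.2669817 , 0.56457949, 0.22996914]), 'tcp_rot': array([ 2.6535898e+00,  1.6803417e+00, -1.9047145e-03]), 'force': array([ 0.25703578, -0.33195028, -0.00416375]), 'torque': array([-0.03549515,  0.06143745,  0.00974919]), 'opening': 1.0025981570906564}
```

View pics/top0.png

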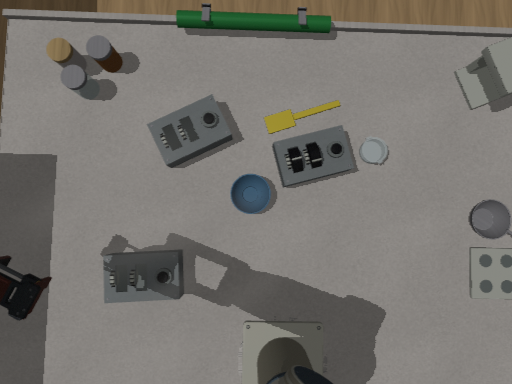

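View pics/side0.png

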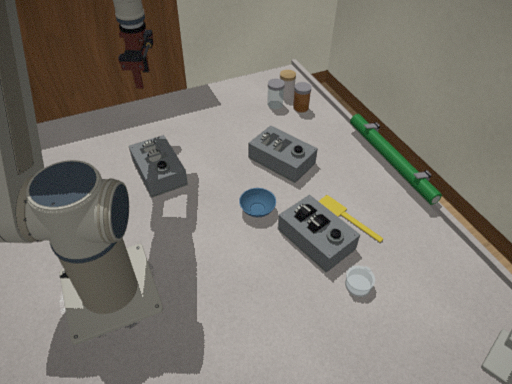

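The timer farthest right is at about (313,156) in the top view, with black wheels at (294,160) and (314,155) and its button at (337,149). In the side view it is at about (318,232). I'll zoom in on both.

```bash
cat >h.py <<'E'
import numpy as np, pickle, cv2
from scipy.spatial.transform import Rotation as R
def ray(f,uv):
    K=f["intrinsics"]; d=np.linalg.inv(K)@[uv[0],uv[1],1]
    M=R.from_rotvec(f["orientation"]).as_matrix(); return np.array(f["position"]),M@d
def onz(f,uv,z):
    p,d=ray(f,uv); return p+d*(z-p[2])/d[2]
def proj(f,P):
    c=R.from_rotvec(f["orientation"]).as_matrix().T@(np.array(P)-f["position"]); q=f["intrinsics"]@c; return q[:2]/q[2]
E
python3 - <<'E'
from h import *
d=pickle.load(open("f0.pkl","rb"))
a=cv2.resize(d["top"]["color"][115:200,262:362],None,fx=4,fy=4,interpolation=cv2.INTER_CUBIC)
b=cv2.resize(d["side"]["color"][185:275,270:370],None,fx=4,fy=4,interpolation=cv2.INTER_CUBIC)
c=np.zeros((360,800,3),np.uint8); c[:340,:400]=a; c[:,400:]=b
cv2.imwrite("pics/c0.png",c[:,:,::-1])
for uv in [(294,160),(314,155),(337,149)]: print(onz(d["top"],uv,.08))
E
```

```text
[ 0.54153441 -0.01330742  0.08      ]
[ 0.5560902  -0.06540781  0.08      ]
[ 0.57358105 -0.12564319  0.08      ]
```

View pics/c0.png

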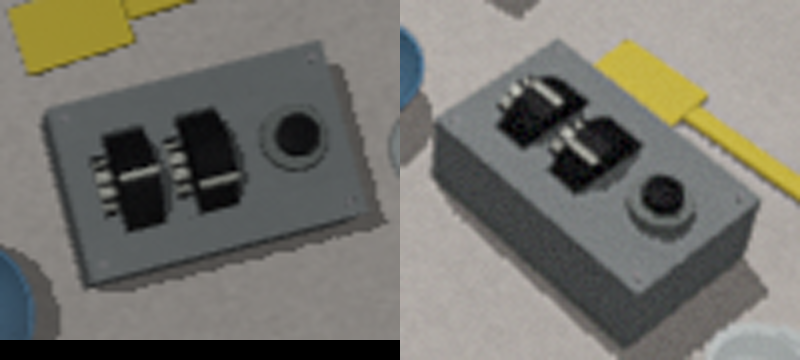

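The crop gives the timer's top-face corners at (44,115), (322,42), (368,212) and (88,285). The left ridge looks like position 3 and the right one like position 2. Next I'll work out the pose.

```bash
cat >pose.py <<'E'
from h import *
d=pickle.load(open("f0.pkl","rb")); t=d["top"]; s=d["side"]
o=np.array([262.,115]); k=lambda u,o=o:(np.array(u)+.5)/4-.5+o
C=[onz(t,k(u),.065) for u in [(44,115),(322,42),(368,212),(88,285)]] # FL, FR(far right), NR, NL
c=np.mean(C,0); e=(C[0]-C[1]+C[3]-C[2]); yaw=np.arctan2(-e[0],e[1])
def W(x,y,z):
    return np.array([c[0]+np.cos(yaw)*x-np.sin(yaw)*y,c[1]+np.sin(yaw)*x+np.cos(yaw)*y,z])
E
python3 - <<'E'
from pose import *
print(c,yaw,[np.linalg.norm(C[i]-C[(i+1)%4]) for i in range(4)])
so=np.array([270-100,185.])
for n,ut,us in [("FR",(322,42),(758,200)),("NR",(368,212),(634,292)),("NL",(88,285),(434,122)),("btn",(297,134),(663,193))]:
    p,a=ray(t,k(ut)); q,b=ray(s,k(us,so))
    A=np.stack([a,-b],1); x=np.linalg.lstsq(A,q-p,rcond=None)[0]; P,Q=p+a*x[0],q+b*x[1]
    print(n,(P+Q)/2,np.linalg.norm(P-Q))
for nm,P in [("L",W(0,.05,.087)),("R",W(0,0,.087)),("B",W(0,-.058,.08))]:
    print(nm,P,(proj(t,P)-o+.5)*4-.5,(proj(s,P)-so+.5)*4-.5)
# ridge angles predicted
for y in (.05,0):
    print([np.round((proj(t,W(.033*np.sin(a),y,.055+.033*np.cos(a)))-o+.5)*4-.5) for a in (-1.047,-.524,0,.524,1.047)])
E
```

```text
[ 0.5575923  -0.06576757  0.065     ] 0.28331850016582044 [np.float64(0.19276616262558455), np.float64(0.11781269583633155), np.float64(0.19265204017620138), np.float64(0.1164280939016757)]
FR [ 0.64150212 -0.1428421   0.0633717 ] 0.000437474018210206
NR [ 0.52737772 -0.17385469  0.06498551] 0.0008416602704359108
NL [0.47656266 0.00982589 0.0568927 ] 0.0028259646334122886
btn [ 0.57635173 -0.12280476  0.08073509] 0.00145109713230907
L [ 0.54361513 -0.01776091  0.087     ] [137.75367396 176.83841192] [540.35910664  91.42000577]
R [ 0.5575923  -0.06576757  0.087     ] [212.00503038 157.41971324] [593.77187927 134.48717752]
B [ 0.57380582 -0.12145528  0.08      ] [295.13942513 136.98388464] [657.27923521 193.64676823]
[array([146., 222.]), array([144., 202.]), array([138., 177.]), array([130., 153.]), array([123., 139.])]
[array([219., 203.]), array([218., 183.]), array([212., 157.]), array([204., 134.]), array([196., 120.])]
```

Both views agree: left is in position 3 and needs one step toward the robot, and right is in position 2 and needs two steps away. I'll shut the jaws and line tool x up with timer x.

```bash
python3 -m pendant '[{"wz":0.141,"claw":0},{"wz":0.141,"claw":0},{"wz":0.141,"claw":0},{"wz":0.141,"claw":0},{"wz":0.141,"claw":0},{"wz":0.141,"claw":0},{"claw":0}]' 20
cat >go.py <<'E'
import sys
from pose import *
from workcell import bot
st=bot.state(); M=R.from_rotvec(st["tcp_rot"]).as_matrix(); p=st["tool_pos"]
x=M[:,0]; yw=np.arctan2(x[1],x[0])
L=[(n,W(a,b,h)) for n,a,b,h in [("L",0,.05,.087),("R",0,0,.087),("B",0,-.058,.081)]]
print("t",st["time"],"yaw err wz",round(yw-yaw,3),"tilt",M[:2,2].round(3),"F",np.round(st["force"],2),"open",round(st["opening"],2))
for n,P in L: print(n,"tips to target, tool mm",(M.T@(P-p)*1000-[0,0,bot.tcp_to_tips*1000]).round(1))
E
python3 go.py
```

```text
t 0.1 yaw err wz 0.846 tilt [-0.001 -0.001] F [ 0.26 -0.33 -0.  ] open 1.0
L tips to target, tool mm [-407.9  499.1  135.5]
R tips to target, tool mm [-445.4  532.2  135.6]
B tips to target, tool mm [-488.8  570.7  141.6]schema error: expected keys dx, dy, dz, wx, wy, wz, claw
```

Every row needs all the keys, so I'll write them out in full.

```bash
python3 -m pendant '[{"dx":0,"dy":0,"dz":0,"wx":0,"wy":0,"wz":0.141,"claw":0},{"dx":0,"dy":0,"dz":0,"wx":0,"wy":0,"wz":0.141,"claw":0},{"dx":0,"dy":0,"dz":0,"wx":0,"wy":0,"wz":0.141,"claw":0},{"dx":0,"dy":0,"dz":0,"wx":0,"wy":0,"wz":0.141,"claw":0},{"dx":0,"dy":0,"dz":0,"wx":0,"wy":0,"wz":0.141,"claw":0},{"dx":0,"dy":0,"dz":0,"wx":0,"wy":0,"wz":0.141,"claw":0},{"dx":0,"dy":0,"dz":0,"wx":0,"wy":0,"wz":0,"claw":0}]' 20
python3 go.py
```

```text
time: 0.8
tool_pos: [0.266, 0.5625, 0.2266]
tcp_rot: [3.11, 0.391, -0.007]
force: [0.4, -0.1, 0.0]
opening: 0.404
t 0.8 yaw err wz -0.033 tilt [-0.004 -0.007] F [ 0.43 -0.05  0.02] open 0.4
L tips to target, tool mm [126.2 630.1 134.8]
R tips to target, tool mm [127.9 680.  135.1]
B tips to target, tool mm [129.8 738.  141.4]
```

```bash
python3 -m pendant '[{"dx":9,"dy":46,"dz":0,"wx":0,"wy":0,"wz":-0.03,"claw":0},{"dx":9,"dy":46,"dz":0,"wx":0,"wy":0,"wz":0,"claw":0},{"dx":9,"dy":46,"dz":0,"wx":0,"wy":0,"wz":0,"claw":0},{"dx":9,"dy":46,"dz":0,"wx":0,"wy":0,"wz":0,"claw":0},{"dx":9,"dy":46,"dz":0,"wx":0,"wy":0,"wz":0,"claw":0},{"dx":9,"dy":46,"dz":0,"wx":0,"wy":0,"wz":0,"claw":0},{"dx":9,"dy":46,"dz":0,"wx":0,"wy":0,"wz":0,"claw":0},{"dx":9,"dy":46,"dz":0,"wx":0,"wy":0,"wz":0,"claw":0}]' 20
python3 go.py
```

```text
time: 1.6
tool_pos: [0.4441, 0.2245, 0.2267]
tcp_rot: [3.094, 0.51, -0.007]
force: [0.8, 0.6, -0.3]
opening: 0.005
t 1.6 yaw err wz 0.043 tilt [-0.004 -0.006] F [ 0.76  0.57 -0.3 ] open 0.0
L tips to target, tool mm [ 17.3 260.7 132.8]
R tips to target, tool mm [ 15.1 310.7 133.1]
B tips to target, tool mm [ 12.6 368.6 139.3]
```

```bash
python3 -m pendant '[{"dx":4,"dy":43,"dz":5,"wx":0,"wy":0,"wz":0.04,"claw":0},{"dx":4,"dy":43,"dz":10,"wx":0,"wy":0,"wz":0,"claw":0},{"dx":4,"dy":43,"dz":15,"wx":0,"wy":0,"wz":0,"claw":0},{"dx":4,"dy":43,"dz":20,"wx":0,"wy":0,"wz":0,"claw":0},{"dx":4,"dy":43,"dz":20,"wx":0,"wy":0,"wz":0,"claw":0},{"dx":2,"dy":30,"dz":15,"wx":0,"wy":0,"wz":0,"claw":0},{"dx":0,"dy":0,"dz":0,"wx":0,"wy":0,"wz":0,"claw":0}]' 20
python3 go.py
```

```text
time: 2.3
tool_pos: [0.5439, -0.0176, 0.1411]
tcp_rot: [3.099, 0.485, 0.002]
force: [-0.8, 0.7, 0.6]
opening: 0.008
t 2.3 yaw err wz 0.027 tilt [ 0.002 -0.005] F [-0.84  0.68  0.59] open 0.01
L tips to target, tool mm [-0.4 -0.2 46.1]
R tips to target, tool mm [-1.8 49.8 46.3]
B tips to target, tool mm [ -3.3 107.7  52.7]
```

```bash
python3 -m pendant '[{"dx":3,"dy":0,"dz":15,"wx":0,"wy":0,"wz":0.027,"claw":0},{"dx":3,"dy":0,"dz":15,"wx":0,"wy":0,"wz":0,"claw":0},{"dx":0,"dy":0,"dz":0,"wx":0,"wy":0,"wz":0,"claw":0}]' 20
python3 go.py
python3 - <<'E'
from workcell import bot
import cv2
a=bot.grab_frame("wrist")["color"]; b=bot.grab_frame("side")["color"][150:290,240:400]
import numpy as np
b=cv2.resize(b,(439,384)); a=a[:,75:436]
cv2.imwrite("pics/w1.png",np.hstack([a,b])[:,:,::-1])
E
```

```text
time: 2.6
tool_pos: [0.5495, -0.0157, 0.1101]
tcp_rot: [3.104, 0.452, 0.001]
force: [-0.5, 1.0, 0.2]
opening: 0.006
t 2.6 yaw err wz 0.006 tilt [ 0.001 -0.004] F [-0.52  0.98  0.16] open 0.01
L tips to target, tool mm [-6.3  0.2 15.1]
R tips to target, tool mm [-6.6 50.2 15.3]
B tips to target, tool mm [ -6.9 108.1  21.6]
```

View pics/w1.png

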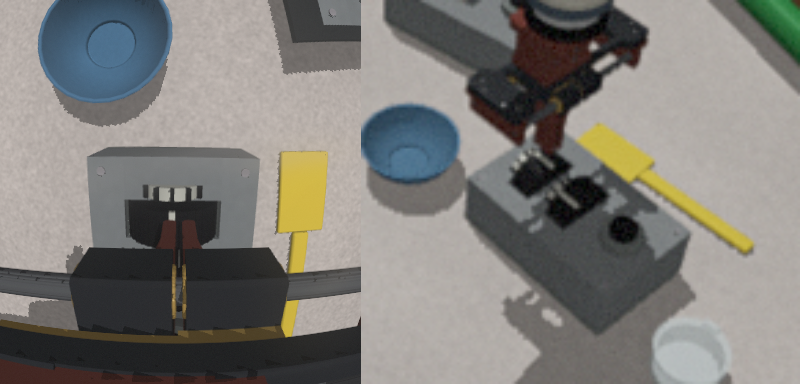

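The wrist view shows the shut fingertips at (180,235), centred over the left wheel, with its ridge at (172,215). I'll go down in small steps, with a force check after each.

```bash
cat >ok.py <<'E'
import sys
from workcell import bot
s=bot.state(); f=s["force"]; print("  chk",s["time"],"tips z",round((s["tool_pos"][2]-bot.tcp_to_tips)*1000,2),f.round(2)); sys.exit(f[2]>float(sys.argv[1]))
E
d(){ python3 ok.py 2.5; }
python3 -m pendant '[{"dx":0,"dy":0,"dz":4,"wx":0,"wy":0,"wz":0,"claw":0},{"dx":0,"dy":0,"dz":2,"wx":0,"wy":0,"wz":0,"claw":0},{"dx":0,"dy":0,"dz":0,"wx":0,"wy":0,"wz":0,"claw":0}]' >/dev/null; d &&
python3 -m pendant '[{"dx":0,"dy":0,"dz":1.5,"wx":0,"wy":0,"wz":0,"claw":0},{"dx":0,"dy":0,"dz":0,"wx":0,"wy":0,"wz":0,"claw":0}]' >/dev/null && d &&
python3 -m pendant '[{"dx":0,"dy":0,"dz":1.5,"wx":0,"wy":0,"wz":0,"claw":0},{"dx":0,"dy":0,"dz":0,"wx":0,"wy":0,"wz":0,"claw":0}]' >/dev/null && d &&
python3 -m pendant '[{"dx":0,"dy":0,"dz":1,"wx":0,"wy":0,"wz":0,"claw":0},{"dx":0,"dy":0,"dz":0,"wx":0,"wy":0,"wz":0,"claw":0}]' >/dev/null && d &&
python3 -m pendant '[{"dx":0,"dy":0,"dz":1,"wx":0,"wy":0,"wz":0,"claw":0},{"dx":0,"dy":0,"dz":0,"wx":0,"wy":0,"wz":0,"claw":0}]' >/dev/null && d &&
python3 -m pendant '[{"dx":0,"dy":0,"dz":1,"wx":0,"wy":0,"wz":0,"claw":0},{"dx":0,"dy":0,"dz":0,"wx":0,"wy":0,"wz":0,"claw":0}]' >/dev/null && d
```

```text
chk 3.0 tips z 98.84 [ 0.43 -0.04  1.02]False
```

```bash
sed -i 's/sys.exit(f\[2\]/sys.exit(int(f[2]/; s/sys.argv\[1\]))/sys.argv[1])))/' ok.py
d(){ python3 ok.py 2.5; }
d && python3 -m pendant '[{"dx":0,"dy":0,"dz":1.5,"wx":0,"wy":0,"wz":0,"claw":0},{"dx":0,"dy":0,"dz":1,"wx":0,"wy":0,"wz":0,"claw":0}]' >/dev/null && d &&
python3 -m pendant '[{"dx":0,"dy":0,"dz":1.5,"wx":0,"wy":0,"wz":0,"claw":0}]' >/dev/null && d &&
python3 -m pendant '[{"dx":0,"dy":0,"dz":1.5,"wx":0,"wy":0,"wz":0,"claw":0}]' >/dev/null && d &&
python3 -m pendant '[{"dx":0,"dy":0,"dz":1.5,"wx":0,"wy":0,"wz":0,"claw":0}]' >/dev/null && d &&
python3 -m pendant '[{"dx":0,"dy":0,"dz":1.5,"wx":0,"wy":0,"wz":0,"claw":0}]' >/dev/null && d &&
python3 -m pendant '[{"dx":0,"dy":0,"dz":1.5,"wx":0,"wy":0,"wz":0,"claw":0}]' >/dev/null && d &&
python3 -m pendant '[{"dx":0,"dy":0,"dz":1.5,"wx":0,"wy":0,"wz":0,"claw":0}]' >/dev/null && d
```

```text
chk 3.0 tips z 98.84 [ 0.43 -0.04  1.02]
  chk 3.2 tips z 96.88 [-0.72  0.01  0.59]
  chk 3.3 tips z 95.48 [-0.18  0.17 -0.23]
  chk 3.4 tips z 93.92 [ 0.48 -0.72  0.49]
  chk 3.5 tips z 92.31 [ 0.78 -0.1  -0.48]
  chk 3.6 tips z 90.61 [-0.79  0.1   0.01]
  chk 3.7 tips z 88.94 [ 0.41 -0.14  0.08]
  chk 3.8 tips z 87.26 [-0.11 -0.61 -0.02]
```

```bash
d(){ python3 ok.py 2.5; }
d && python3 -m pendant '[{"dx":0,"dy":0,"dz":1,"wx":0,"wy":0,"wz":0,"claw":0}]' >/dev/null && d &&
python3 -m pendant '[{"dx":0,"dy":0,"dz":1,"wx":0,"wy":0,"wz":0,"claw":0}]' >/dev/null && d &&
python3 -m pendant '[{"dx":0,"dy":0,"dz":1,"wx":0,"wy":0,"wz":0,"claw":0}]' >/dev/null && d &&
python3 -m pendant '[{"dx":0,"dy":0,"dz":1,"wx":0,"wy":0,"wz":0,"claw":0}]' >/dev/null && d &&
python3 -m pendant '[{"dx":0,"dy":0,"dz":1,"wx":0,"wy":0,"wz":0,"claw":0}]' >/dev/null && d &&
python3 -m pendant '[{"dx":0,"dy":0,"dz":1,"wx":0,"wy":0,"wz":0,"claw":0}]' >/dev/null && d
```

```text
chk 3.8 tips z 87.26 [-0.11 -0.61 -0.02]
  chk 3.9 tips z 86.07 [0.37 0.06 2.11]
  chk 4.0 tips z 85.13 [-1.14 -0.04  4.65]
```

```bash
d(){ python3 ok.py 10; }
python3 -m pendant '[{"dx":0,"dy":0,"dz":0.6,"wx":0,"wy":0,"wz":0,"claw":0}]' >/dev/null; d &&
python3 -m pendant '[{"dx":-2,"dy":0,"dz":0,"wx":0,"wy":0,"wz":0,"claw":0}]' >/dev/null && d &&
python3 -m pendant '[{"dx":-2,"dy":0,"dz":0.2,"wx":0,"wy":0,"wz":0,"claw":0}]' >/dev/null && d; python3 go.py
```

```text
chk 4.1 tips z 84.76 [-2.33  0.53  5.22]
  chk 4.2 tips z 85.27 [2.19 2.1  4.11]
  chk 4.3 tips z 85.64 [2.56 2.14 3.29]
t 4.3 yaw err wz 0.009 tilt [ 0.012 -0.004] F [2.56 2.14 3.29] open 0.0
L tips to target, tool mm [-7.   0.6 -1.4]
R tips to target, tool mm [-7.4 50.6 -1.1]
B tips to target, tool mm [ -8.  108.6   5.4]
```

```bash
d(){ python3 ok.py 10; }
python3 -m pendant '[{"dx":0,"dy":0,"dz":1.2,"wx":0,"wy":0,"wz":0,"claw":0}]' >/dev/null; d &&
python3 -m pendant '[{"dx":-3,"dy":0,"dz":1,"wx":0,"wy":0,"wz":0,"claw":0}]' >/dev/null && d && python3 go.py|sed -n 1,2p &&
python3 -m pendant '[{"dx":-3,"dy":0,"dz":1,"wx":0,"wy":0,"wz":0,"claw":0}]' >/dev/null && d; python3 go.py|sed -n 1,2p
```

```text
chk 4.4 tips z 84.86 [-0.69  2.42  6.38]
  chk 4.5 tips z 84.53 [2.91 4.72 7.74]
t 4.5 yaw err wz 0.009 tilt [ 0.017 -0.004] F [2.91 4.72 7.74] open 0.01
L tips to target, tool mm [-5.9  0.4 -2.6]
  chk 4.6 tips z 84.32 [1.45 4.92 9.34]
t 4.6 yaw err wz 0.009 tilt [ 0.02  -0.003] F [1.45 4.92 9.34] open 0.01
L tips to target, tool mm [-4.4  0.4 -2.8]
```

```bash
d(){ python3 ok.py 11 && python3 go.py|sed -n 1,2p; }
python3 -m pendant '[{"dx":-4,"dy":0,"dz":0.6,"wx":0,"wy":-0.01,"wz":0,"claw":0}]' >/dev/null; d &&
python3 -m pendant '[{"dx":-4,"dy":0,"dz":0.7,"wx":0,"wy":-0.01,"wz":0,"claw":0}]' >/dev/null && d  &&
python3 -m pendant '[{"dx":-4,"dy":0,"dz":0.7,"wx":0,"wy":-0.01,"wz":0,"claw":0}]' >/dev/null && d
```

```text
chk 4.7 tips z 84.5 [0.53 4.72 9.3 ]
t 4.7 yaw err wz 0.008 tilt [ 0.013 -0.005] F [0.53 4.72 9.3 ] open 0.01
L tips to target, tool mm [-1.6  0.5 -2.5]
  chk 4.8 tips z 84.49 [-0.53  3.16  8.67]
t 4.8 yaw err wz 0.008 tilt [ 0.005 -0.008] F [-0.53  3.16  8.67] open 0.01
L tips to target, tool mm [ 1.7  0.6 -2.5]
  chk 4.9 tips z 84.31 [-2.09  1.11  7.51]
t 4.9 yaw err wz 0.008 tilt [-0.004 -0.011] F [-2.09  1.11  7.51] open 0.01
L tips to target, tool mm [ 5.6  0.6 -2.7]
```

About 12 mm of drag, and the drag force has reversed, so the wheel is past the detent. I'll lift and look.

```bash
python3 -m pendant '[{"dx":-2,"dy":0,"dz":0,"wx":0,"wy":0,"wz":0,"claw":0},{"dx":0,"dy":0,"dz":-8,"wx":-0.008,"wy":0.004,"wz":0,"claw":0},{"dx":0,"dy":0,"dz":-12,"wx":0,"wy":0,"wz":0,"claw":0},{"dx":0,"dy":0,"dz":-5,"wx":0,"wy":0,"wz":0,"claw":0},{"dx":0,"dy":0,"dz":0,"wx":0,"wy":0,"wz":0,"claw":0}]'; python3 go.py
cat >see.py <<'E'
import sys,cv2,numpy as np
from workcell import bot
a=bot.grab_frame("wrist")["color"][100:300,130:380]; b=bot.grab_frame("side")["color"][185:275,270:370]; c=bot.grab_frame("top")["color"][115:200,262:362]
r=lambda i:cv2.resize(i,(266,266*i.shape[0]//i.shape[1]),interpolation=cv2.INTER_CUBIC)[:212]
p=lambda i:np.vstack([i,np.zeros((240-i.shape[0],266,3),np.uint8)])
cv2.imwrite(sys.argv[1],np.hstack([p(r(i)) for i in(a,b,c)])[:,:,::-1])
E
python3 see.py pics/w2.png
```

```text
time: 5.4
tool_pos: [0.534, -0.0192, 0.1187]
tcp_rot: [3.09, 0.454, -0.008]
force: [-0.3, -0.2, -0.5]
opening: 0.006
t 5.4 yaw err wz 0.008 tilt [-0.003 -0.018] F [-0.26 -0.18 -0.46] open 0.01
L tips to target, tool mm [ 9.9  0.8 23.6]
R tips to target, tool mm [ 9.4 50.8 24.5]
B tips to target, tool mm [  9.  108.7  31.5]
```

View pics/w2.png

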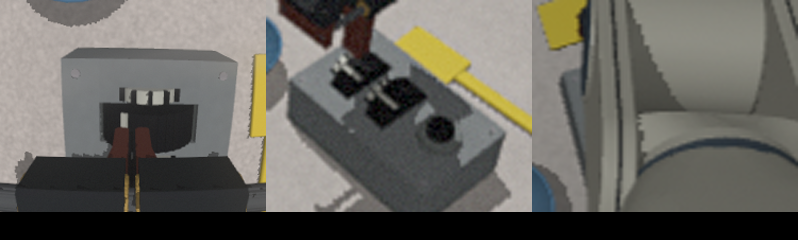

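The left ridge moved toward the robot to (123,120) in the wrist crop, which fits position 2. I'll move over the right wheel next.

```bash
python3 -m pendant '[{"dx":1,"dy":25,"dz":0,"wx":0.018,"wy":0.003,"wz":0.008,"claw":0},{"dx":1,"dy":25,"dz":0,"wx":0,"wy":0,"wz":0,"claw":0},{"dx":0,"dy":3,"dz":3,"wx":0,"wy":0,"wz":0,"claw":0},{"dx":0,"dy":0,"dz":3,"wx":0,"wy":0,"wz":0,"claw":0},{"dx":0,"dy":0,"dz":3,"wx":0,"wy":0,"wz":0,"claw":0},{"dx":0,"dy":0,"dz":0,"wx":0,"wy":0,"wz":0,"claw":0}]'; python3 go.py
```

```text
time: 6.15
tool_pos: [0.5489, -0.0689, 0.1063]
tcp_rot: [-3.107, -0.445, 0.016]
force: [0.7, -0.4, -0.5]
opening: 0.006
t 6.15 yaw err wz 0.001 tilt [-0.01   0.001] F [ 0.73 -0.38 -0.49] open 0.01
L tips to target, tool mm [  9.5 -50.5  11.4]
R tips to target, tool mm [ 9.4 -0.5 11.2]
B tips to target, tool mm [ 9.4 57.5 17. ]
```

```bash
d(){ python3 ok.py 2.0; }
python3 -m pendant '[{"dx":2,"dy":0,"dz":1.5,"wx":0,"wy":0.01,"wz":0,"claw":0},{"dx":1,"dy":0,"dz":1.5,"wx":0,"wy":0,"wz":0,"claw":0}]' >/dev/null ; d &&
python3 -m pendant '[{"dx":0,"dy":0,"dz":1.3,"wx":0,"wy":0,"wz":0,"claw":0}]' >/dev/null && d &&
python3 -m pendant '[{"dx":0,"dy":0,"dz":1,"wx":0,"wy":0,"wz":0,"claw":0}]' >/dev/null && d &&
python3 -m pendant '[{"dx":0,"dy":0,"dz":1,"wx":0,"wy":0,"wz":0,"claw":0}]' >/dev/null && d &&
python3 -m pendant '[{"dx":0,"dy":0,"dz":1,"wx":0,"wy":0,"wz":0,"claw":0}]' >/dev/null && d &&
python3 -m pendant '[{"dx":0,"dy":0,"dz":1,"wx":0,"wy":0,"wz":0,"claw":0}]' >/dev/null && d &&
python3 -m pendant '[{"dx":0,"dy":0,"dz":1,"wx":0,"wy":0,"wz":0,"claw":0}]' >/dev/null && d &&
python3 -m pendant '[{"dx":0,"dy":0,"dz":1,"wx":0,"wy":0,"wz":0,"claw":0}]' >/dev/null && d &&
python3 -m pendant '[{"dx":0,"dy":0,"dz":1,"wx":0,"wy":0,"wz":0,"claw":0}]' >/dev/null && d &&
python3 -m pendant '[{"dx":0,"dy":0,"dz":1,"wx":0,"wy":0,"wz":0,"claw":0}]' >/dev/null && d &&
python3 -m pendant '[{"dx":0,"dy":0,"dz":1,"wx":0,"wy":0,"wz":0,"claw":0}]' >/dev/null && d; python3 go.py
```

```text
chk 6.35 tips z 94.91 [ 0.46 -0.49 -0.13]
  chk 6.45 tips z 93.53 [ 0.16 -0.   -0.01]
  chk 6.55 tips z 92.44 [ 0.17  0.62 -0.31]
  chk 6.65 tips z 91.44 [-0.27  0.35  0.69]
  chk 6.75 tips z 90.39 [-0.86  0.56  0.25]
  chk 6.85 tips z 89.33 [ 0.88 -0.4  -0.34]
  chk 6.95 tips z 88.32 [-0.36  1.27  2.23]
t 6.95 yaw err wz 0.004 tilt [-0.     0.005] F [-0.36  1.27  2.23] open 0.0
L tips to target, tool mm [  6.1 -48.4   1.5]
R tips to target, tool mm [5.9 1.6 1.3]
B tips to target, tool mm [ 5.6 59.6  7.1]
```

```bash
d(){ python3 ok.py 10.5 && python3 go.py|sed -n '1p;3p'; }
python3 -m pendant '[{"dx":0,"dy":0,"dz":1.2,"wx":0,"wy":0,"wz":0,"claw":0}]' >/dev/null; d &&
python3 -m pendant '[{"dx":3,"dy":0.5,"dz":0.9,"wx":0,"wy":0.003,"wz":0,"claw":0}]' >/dev/null && d &&
python3 -m pendant '[{"dx":4,"dy":0.5,"dz":0.6,"wx":0,"wy":0.008,"wz":0,"claw":0}]' >/dev/null && d
```

```text
chk 7.05 tips z 87.32 [-0.7   0.35  4.76]
t 7.05 yaw err wz 0.004 tilt [0.    0.005] F [-0.7   0.35  4.76] open 0.0
R tips to target, tool mm [5.7 1.5 0.3]
  chk 7.15 tips z 86.52 [-5.6   0.96  9.09]
t 7.15 yaw err wz 0.004 tilt [0.001 0.006] F [-5.6   0.96  9.09] open 0.0
R tips to target, tool mm [ 3.6  1.3 -0.5]
  chk 7.25 tips z 86.35 [-4.61  2.93 11.89]
```

```bash
d(){ python3 ok.py 11 && python3 go.py|sed -n '1p;3p'; }
python3 go.py|sed -n '1p;3p'; python3 -m pendant '[{"dx":3,"dy":0,"dz":-0.4,"wx":0,"wy":0.003,"wz":0,"claw":0}]' >/dev/null; d &&
python3 -m pendant '[{"dx":3,"dy":0,"dz":-0.2,"wx":0,"wy":0.005,"wz":0,"claw":0}]' >/dev/null && d
```

```text
t 7.25 yaw err wz 0.003 tilt [0.008 0.009] F [-4.61  2.93 11.89] open 0.01
R tips to target, tool mm [-0.1  1.2 -0.7]
  chk 7.35 tips z 87.38 [-0.73  0.83  5.91]
t 7.35 yaw err wz 0.003 tilt [0.011 0.01 ] F [-0.73  0.83  5.91] open 0.01
R tips to target, tool mm [-3.5  1.3  0.3]
  chk 7.45 tips z 88.16 [0.76 0.24 2.17]
t 7.45 yaw err wz 0.003 tilt [0.017 0.011] F [0.76 0.24 2.17] open 0.01
R tips to target, tool mm [-7.1  1.2  1. ]
```

```bash
python3 -m pendant '[{"dx":0,"dy":0,"dz":-6,"wx":0,"wy":0,"wz":0,"claw":0},{"dx":0,"dy":0,"dz":-8,"wx":-0.01,"wy":-0.017,"wz":0,"claw":0},{"dx":-6,"dy":0,"dz":0,"wx":0,"wy":0,"wz":0,"claw":0},{"dx":-5,"dy":0,"dz":0,"wx":0,"wy":0,"wz":0,"claw":0},{"dx":0,"dy":0,"dz":0,"wx":0,"wy":0,"wz":0,"claw":0}]'; python3 go.py;python3 see.py pics/w3.png
```

```text
time: 7.95
tool_pos: [0.5517, -0.0663, 0.1104]
tcp_rot: [3.106, 0.448, 0.003]
force: [0.8, 0.4, -0.4]
opening: 0.003
t 7.95 yaw err wz 0.003 tilt [ 0.003 -0.003] F [ 0.82  0.43 -0.38] open 0.0
L tips to target, tool mm [  6.  -48.9  15.3]
R tips to target, tool mm [ 5.8  1.1 15.5]
B tips to target, tool mm [ 5.6 59.  21.7]
```

View pics/w3.png

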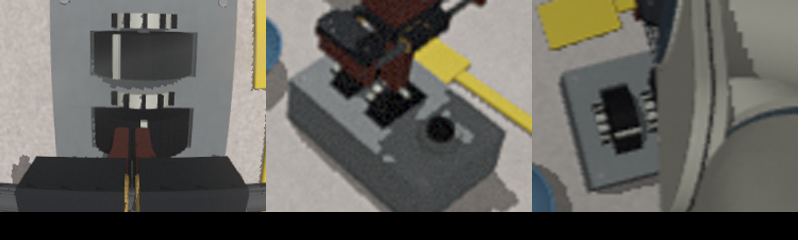

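The left ridge (117,58) is clearly at position 2 and the right ridge (144,125) is at position 3. I'll do the second right step.

```bash
d(){ python3 ok.py 3; }
python3 -m pendant '[{"dx":0,"dy":0.5,"dz":3,"wx":0,"wy":0,"wz":0,"claw":0},{"dx":0,"dy":0.5,"dz":3,"wx":0,"wy":0,"wz":0,"claw":0},{"dx":0,"dy":0,"dz":2,"wx":0,"wy":0,"wz":0,"claw":0}]' >/dev/null ; d &&
python3 -m pendant '[{"dx":0,"dy":0,"dz":1,"wx":0,"wy":0,"wz":0,"claw":0}]' >/dev/null && d &&
python3 -m pendant '[{"dx":0,"dy":0,"dz":1,"wx":0,"wy":0,"wz":0,"claw":0}]' >/dev/null && d &&
python3 -m pendant '[{"dx":0,"dy":0,"dz":1,"wx":0,"wy":0,"wz":0,"claw":0}]' >/dev/null && d &&
python3 -m pendant '[{"dx":0,"dy":0,"dz":1,"wx":0,"wy":0,"wz":0,"claw":0}]' >/dev/null && d &&
python3 -m pendant '[{"dx":0,"dy":0,"dz":1,"wx":0,"wy":0,"wz":0,"claw":0}]' >/dev/null && d; python3 go.py
```

```text
chk 8.4 tips z 93.75 [ 0.11 -0.61 -0.14]
  chk 8.5 tips z 92.28 [ 0.21 -0.29  0.71]
  chk 8.6 tips z 91.01 [0.39 0.91 0.64]
  chk 8.7 tips z 89.82 [ 0.05 -0.71 -0.22]
  chk 8.8 tips z 88.73 [-0.01 -0.5   0.04]
  chk 8.9 tips z 87.81 [-0.64  0.83  3.43]
t 8.9 yaw err wz 0.003 tilt [ 0.003 -0.003] F [-0.64  0.83  3.43] open 0.0
L tips to target, tool mm [  5.  -50.3   0.6]
R tips to target, tool mm [ 4.8 -0.3  0.8]
B tips to target, tool mm [ 4.6 57.7  7. ]
```

```bash
d(){ python3 ok.py 10 && python3 go.py|sed -n '1p;3p'; }
python3 -m pendant '[{"dx":0,"dy":0,"dz":1.2,"wx":0,"wy":0,"wz":0,"claw":0}]' >/dev/null; d &&
python3 -m pendant '[{"dx":3,"dy":0,"dz":0.8,"wx":0,"wy":0,"wz":0,"claw":0}]' >/dev/null && d &&
python3 -m pendant '[{"dx":3.5,"dy":0,"dz":0.3,"wx":0,"wy":0.003,"wz":0,"claw":0}]' >/dev/null && d
```

```text
chk 9.0 tips z 86.93 [-2.02  1.    6.96]
t 9.0 yaw err wz 0.003 tilt [ 0.003 -0.003] F [-2.02  1.    6.96] open 0.01
R tips to target, tool mm [ 4.6 -0.3 -0.1]
  chk 9.1 tips z 86.53 [-4.03 -0.53 10.07]
```

```bash
d(){ python3 ok.py 11 && python3 go.py|sed -n '1p;3p'; }
python3 -m pendant '[{"dx":3.5,"dy":0,"dz":0,"wx":0,"wy":0,"wz":0,"claw":0}]' >/dev/null; d &&
python3 -m pendant '[{"dx":3.5,"dy":0,"dz":0.3,"wx":0,"wy":0,"wz":0,"claw":0}]' >/dev/null && d
```

```text
chk 9.2 tips z 87.05 [-2.65 -0.4   8.06]
t 9.2 yaw err wz 0.003 tilt [ 0.001 -0.003] F [-2.65 -0.4   8.06] open 0.01
R tips to target, tool mm [-0.9 -0.3  0. ]
  chk 9.3 tips z 87.45 [-1.19  1.77  5.54]
t 9.3 yaw err wz 0.003 tilt [ 0.002 -0.003] F [-1.19  1.77  5.54] open 0.0
R tips to target, tool mm [-4.8 -0.4  0.4]
```

```bash
d(){ python3 ok.py 11 && python3 go.py|sed -n '1p;3p'; }
python3 -m pendant '[{"dx":3,"dy":0,"dz":0.8,"wx":0,"wy":0,"wz":0,"claw":0}]' >/dev/null; d && 
python3 -m pendant '[{"dx":0.5,"dy":0,"dz":-6,"wx":0,"wy":0,"wz":0,"claw":0},{"dx":0,"dy":0,"dz":-10,"wx":0,"wy":0,"wz":0,"claw":0},{"dx":-5,"dy":10,"dz":-5,"wx":0,"wy":0,"wz":0,"claw":0},{"dx":-5,"dy":20,"dz":0,"wx":0,"wy":0,"wz":0,"claw":0},{"dx":0,"dy":20,"dz":0,"wx":0,"wy":0,"wz":0,"claw":0},{"dx":0,"dy":0,"dz":0,"wx":0,"wy":0,"wz":0,"claw":0}]'; python3 go.py;python3 see.py pics/w4.png
```

```text
chk 9.4 tips z 87.35 [0.62 1.33 4.51]
t 9.4 yaw err wz 0.003 tilt [ 0.003 -0.003] F [0.62 1.33 4.51] open 0.01
R tips to target, tool mm [-8.5 -0.6  0.3]
time: 10.0
tool_pos: [0.5706, -0.1174, 0.12]
tcp_rot: [3.104, 0.451, 0.006]
force: [-0.3, 0.1, 0.2]
opening: 0.006
t 10.0 yaw err wz 0.005 tilt [ 0.005 -0.004] F [-0.27  0.07  0.25] open 0.01
L tips to target, tool mm [   2.4 -103.4   24.5]
R tips to target, tool mm [  2.1 -53.4  24.7]
B tips to target, tool mm [ 1.8  4.6 31. ]
```

View pics/w4.png

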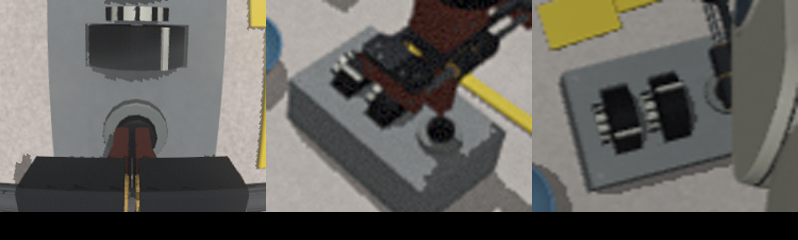

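The right ridge is at (165,48), 28 px past the wheel's middle, so position 4; the left one is still at position 2. Next is the button.

```bash
d(){ python3 ok.py 2; }
python3 -m pendant '[{"dx":1.5,"dy":3,"dz":6,"wx":0,"wy":0,"wz":0,"claw":0},{"dx":1.5,"dy":2.5,"dz":6,"wx":0,"wy":0,"wz":0,"claw":0},{"dx":0,"dy":0,"dz":6,"wx":0,"wy":0,"wz":0,"claw":0},{"dx":0,"dy":0,"dz":4,"wx":0,"wy":0,"wz":0,"claw":0},{"dx":0,"dy":0,"dz":0,"wx":0,"wy":0,"wz":0,"claw":0}]' >/dev/null ; d &&
python3 -m pendant '[{"dx":0,"dy":0,"dz":2,"wx":0,"wy":0,"wz":0,"claw":0}]' >/dev/null && d && 
python3 -m pendant '[{"dx":0,"dy":0,"dz":2,"wx":0,"wy":0,"wz":0,"claw":0}]' >/dev/null && d &&
python3 -m pendant '[{"dx":0,"dy":0,"dz":2,"wx":0,"wy":0,"wz":0,"claw":0}]' >/dev/null && d ; python3 go.py
```

```text
chk 10.65 tips z 86.82 [-0.46 -0.59  1.54]
  chk 10.75 tips z 84.81 [-0.03 -0.76  2.6 ]
t 10.75 yaw err wz 0.009 tilt [ 0.001 -0.003] F [-0.03 -0.76  2.6 ] open 0.01
L tips to target, tool mm [   0.2 -104.7   -2.5]
R tips to target, tool mm [ -0.2 -54.7  -2.4]
B tips to target, tool mm [-0.8  3.3  3.8]
```

```bash
d(){ python3 ok.py 11; }
python3 -m pendant '[{"dx":0,"dy":0,"dz":2,"wx":0,"wy":0,"wz":0,"claw":0}]' >/dev/null; d && 
python3 -m pendant '[{"dx":0,"dy":0,"dz":2,"wx":0,"wy":0,"wz":0,"claw":0}]' >/dev/null && d &&
python3 -m pendant '[{"dx":0,"dy":0,"dz":1.5,"wx":0,"wy":0,"wz":0,"claw":0}]' >/dev/null && d &&
python3 -m pendant '[{"dx":0,"dy":0,"dz":1.5,"wx":0,"wy":0,"wz":0,"claw":0}]' >/dev/null && d &&
python3 -m pendant '[{"dx":0,"dy":0,"dz":1.5,"wx":0,"wy":0,"wz":0,"claw":0}]' >/dev/null && d &&
python3 -m pendant '[{"dx":0,"dy":0,"dz":1.5,"wx":0,"wy":0,"wz":0,"claw":0}]' >/dev/null && d
```

```text
chk 10.85 tips z 82.89 [-0.93 -0.37  3.46]
  chk 10.95 tips z 81.12 [-3.36  0.91 16.88]
```

The force jumped to 17 N after about 6 mm of travel, so the button is at its stop. I'll hold briefly, then lift clear.

```bash
python3 -m pendant '[{"dx":0,"dy":0,"dz":0.5,"wx":0,"wy":0,"wz":0,"claw":0}]' ; python3 -m pendant '[{"dx":0,"dy":0,"dz":0.5,"wx":0,"wy":0,"wz":0,"claw":0}]' ; python3 -m pendant '[{"dx":0,"dy":0,"dz":-10,"wx":0,"wy":0,"wz":0,"claw":0},{"dx":0,"dy":0,"dz":-20,"wx":0,"wy":0,"wz":0,"claw":0},{"dx":0,"dy":0,"dz":-30,"wx":0,"wy":0,"wz":0,"claw":0},{"dx":-10,"dy":0,"dz":-40,"wx":0,"wy":0,"wz":0,"claw":0},{"dx":-20,"dy":0,"dz":-20,"wx":0,"wy":0,"wz":0,"claw":0},{"dx":-20,"dy":0,"dz":0,"wx":0,"wy":0,"wz":0,"claw":0},{"dx":0,"dy":0,"dz":0,"wx":0,"wy":0,"wz":0,"claw":0},{"dx":0,"dy":0,"dz":0,"wx":0,"wy":0,"wz":0,"claw":0}]'
python3 - <<'E'
from workcell import bot
import cv2,numpy as np
a=bot.grab_frame("wrist")["color"][:,75:436]; b=bot.grab_frame("side")["color"][150:290,240:400]
cv2.imwrite("pics/w5.png",np.hstack([a,cv2.resize(b,(439,384))])[:,:,::-1])
E
```

```text
time: 11.05
tool_pos: [0.5737, -0.1181, 0.0893]
tcp_rot: [3.105, 0.457, 0.001]
force: [-3.7, -0.7, 8.9]
opening: 0.008
time: 11.15
tool_pos: [0.5736, -0.118, 0.0893]
tcp_rot: [3.105, 0.458, 0.001]
force: [-1.8, 0.4, 6.0]
opening: 0.008
time: 11.95
tool_pos: [0.5251, -0.1317, 0.2168]
tcp_rot: [3.105, 0.457, 0.006]
force: [1.2, -0.8, 0.6]
opening: 0.008
```

View pics/w5.png

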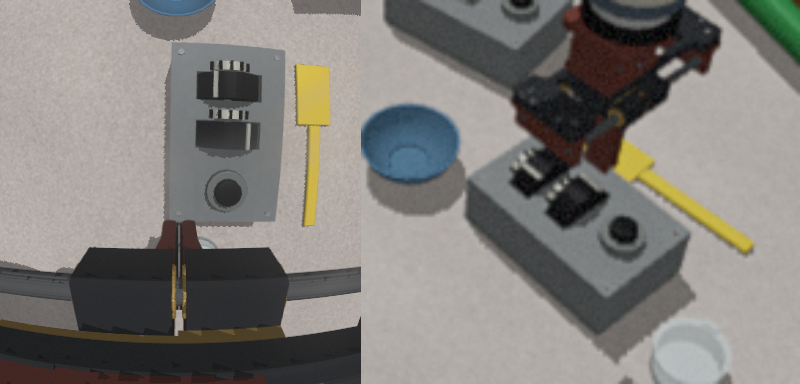

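```bash
python3 -c "
from workcell import bot
print(bot.sign_off(), bot.state()['time'])"
```

```text
the job is handed in; nothing more can be done
the job is handed in; nothing more can be done
```

I rolled the left wheel one click toward the robot, from position 3 to 2, and the right wheel two clicks away, from 2 to 4. I then pressed the start button to its stop, let go, and handed the job in at about 12 s.

- **Wheels:** the last pictures show the left ridge on the robot's side and the right ridge on the far side, which fits positions 2 and 4. I judged this by eye from the ridges; the joint angles can't be read directly.
- **Force on the wheels:** the highest reading was about 11.9 N on the right wheel. Forces were read every 0.1 s, so a short peak between readings would not show.
- **Button:** the force climbed gently to 3.5 N, then jumped to about 17 N after roughly 6 mm of travel, and settled at about 6 N while held. In the last picture it looks sprung back up.
- **Disagreement:** the cameras put the button's top at about 81 mm, but touch found it at about 87 mm, so I went by touch. The ring around it looked about 11 mm lower than the button, so I took the stop to be the button's own.
- **Bystanders:** the arm went nowhere near the dish, acrylic box or spatula, and they look unmoved. I did not measure them again.

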